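# Return a tested mount through the spring flap

### The job

File the tested red specimen mount in the return box: push the yellow spring flap open with one finger and, while that finger keeps it open, push the mount along its track with the other finger until it drops into the bin behind. Do not let the mount press against the flap, do not pick it up, and leave the things standing around alone. Finish with the flap closed again behind the mount.

Things in the scene. Friction and masses are not known exactly. Their poses are not given: they have to be found in the camera images.
- box: White specimen return box, fixed to the bench. Origin on the bench under the middle of the closed flap; x along the lane, from the entry side (nearest the robot) through the flap into the bin; y to the left of that; z up. Entry deck: x -145 to +3 mm, y -75 to +75, top 60 mm above the bench, no side walls. No lintel: the way past the flap is open from above, for fingers pointing down.
- track (a point): On the deck top, a point on the centre line (box y = -26 mm) of the mount's straight track, 60 mm in front of the closed flap. The track runs along the box's x between two guide strips 5 mm high and 4 mm wide, centred 21 mm either side of this line (box x -140 to -15 mm).
- bin (a point): Centre of the bin's felt floor, 10 mm above the bench. The open-topped bin begins where the deck ends, at box x = +3 mm, and reaches to x = +145, y -70 to +70 mm inside; its walls are 70 mm high. The mount drops 50 mm from the deck, below the flap's lower edge, so the flap closes over it.
- hinge (a point): Flap's upright hinge axis, half-way up the flap, at the left end of the closed flap (box x = 0, y = +66 mm), 84.5 mm above the bench. The hinge post is 18 mm thick, its top 108 mm above the bench. At the flap's free end, at box y = -69 mm, stands a closing post 12 mm square, top 106 mm above the bench.
- flap (a joint): Angle of the upright yellow flap, rad: 0 closed (across the lane at box x = 0), grows to 1.5 as it is pushed inwards, to the bin. Plate 4 mm thick, 37 mm high (66 to 103 mm above the bench), free end 120 mm from the hinge axis. A spring always closes it: 0.12 N m when closed, 0.3 N m at 1.2 rad. Beyond about 1 rad it is clear of the mount's way, to its left.
- flap_tip (a point): Middle of the upright edge at the free end of the yellow flap, 84.5 mm above the bench.
- mount_center (a point): Centre of the loose tested specimen mount: an upright red resin disc 30 mm across and 24 mm high, about 45 g, with a small steel square in its upper face. It stands on the deck in the track, its centre 72 mm above the bench, 40 to 80 mm in front of the flap.
- black_mount: Bystander: loose black resin mount 30 mm across, 24 mm high, on the bench beside the box; origin at the centre of its underside.
- ref_block: Bystander: loose steel hardness reference disc (48 mm across) on a dark wooden plate 60 mm square, 22 mm high in all, on the bench beside the box; origin at the centre of its underside.
- bottle: Bystander: loose amber jar 52 mm across, 110 mm tall, on the bench beside the box; origin at the centre of its underside.
- mount: The same red mount; origin at the centre of its underside.
Mind the look-alikes: they are no part of the job. Of the things like the mount, leave any that is purple; of the rest the smaller one is meant.

How it is judged:
On the way, in this order (a step that is already met when the one before it is completed fails the run):
1. a finger has pushed the flap open beyond 0.6 rad while the mount still stands in front of it (value of joint flap above 0.6 rad and contact force between the fingers and flap above 0.2 N and x of mount_center in the frame of box below 0 m and z of mount_center in the frame of box above 0.062 m), for 0.1 s.
2. the mount has gone through while a finger keeps the flap open (value of joint flap above 0.6 rad and contact force between the fingers and flap above 0.2 N and x of mount_center in the frame of box above 0.005 m), for 0.1 s.
At the end, for the whole second after the job is handed in: The mount lies at rest in the bin (its centre inside the bin's walls and less than 45 mm above the bench), and the flap has closed to within 0.06 rad (x of mount_center in the frame of box between 0.01 and 0.145 m and y of mount_center in the frame of box between -0.07 and 0.07 m and z of mount_center in the frame of box below 0.045 m and value of joint flap below 0.06 rad and linear speed of mount below 0.02 m/s); the robot touches nothing.
It fails at once if the mount is lifted (its centre more than 18 mm above where it stands on the deck) (z of mount_center in the frame of box above 0.09 m).
It fails at once if the mount presses against the flap with more than 0.8 N (contact force between mount and flap above 0.8 N).
It fails at once if the black mount is disturbed (moved more than 15 mm) (distance of black_mount from where it was at the start of the episode above 0.015 m).
It fails at once if the reference block is disturbed (moved more than 15 mm) (distance of ref_block from where it was at the start of the episode above 0.015 m).
It fails at once if the jar is disturbed (moved more than 15 mm) (distance of bottle from where it was at the start of the episode above 0.015 m).
It also fails if it takes over 38 s, if anything falls off the work surface, if the arm or the gripper's body presses on something with over 40 N, if the wrist force passes 120 N, or if a joint passes its speed limit or range.

### The arm

A 7-joint arm with a two-finger parallel gripper is mounted at the origin on the work surface. World frame = base frame: x ahead of the robot, y to its left, z up, the work surface at z = 0. Lengths are in m, angles in rad, forces in N, time in s.
With the tool pointing down it reaches from about 0.4 to 0.85 m from the base axis. Payload 4.5 kg.
Tool frame: the origin (TCP) lies on the mounting face of the last link; the fingertips stand 166 mm ahead of it and the grasp point (between the pads) lies 147 mm ahead of it; z points along the fingers, y is the line along which they close (so a half turn about z gives the same grasp; the last joint's range is limited). The gripper opens to 88 mm and grips with 3 to 60 N. Pads are 18 mm wide; open, the fingers measure 123 mm over their backs; the gripper's body (75 mm by 187 mm) begins 45 mm behind the grasp point.
Start: joints at [1.36, 0.689, -0.195, 1.565, 0.157, 0.902, -0.215], TCP at [0.151, -0.606, 0.405] pointing down, gripper open.
Joint ranges: [-3.01, 3.01], [-0.46, 2.08], [-1.47, 1.51], [0.13, 2.56], [-1, 4.14], [0.04, 2.09], [-2.66, 2.66]. Speed limits (rad/s): [2.57, 2.57, 3.14, 3.14, 3.14, 3.14, 3.14].

### API

Orientations are given as a rotation vector (axis times angle).
In Python, from cell import arm gives the robot as it stands. The module is installed in compiled form; this text tells all that it offers.
- The arm moves only by the tool carry_out, never from a script. Its arguments are lists of equal length, an entry for each row: "fingers": the opening, from -1 (shut) to 1 (fully open); "offset": the shift along the tool's x, y, z in m, a list of three; "delta_rot": the turn, a rotation vector about the tool's x, y, z in rad, a list of three. In form: {"fingers": [fingers, ...], "offset": [[dx, dy, dz], ...], "delta_rot": [[rx, ry, rz], ...]}. A call has exactly 10 rows; each row shifts and turns the commanded pose from where the row before left it, along the tool's axes as they then stand; what a row does not reach is not made up. A row lasts 1/8 s, in which the tool goes at most 62.5 mm and 10.7 degrees, less where a joint would pass 70% of its speed; a pose out of reach is approached as far as the arm can. A call with a gripper value outside its range is refused whole. The fingers move at their own pace and stop on an object; the grip force is fixed at half the most. Time passes only in rows, so rows that do not move let the fingers close, or fill a call up. It gives the time, the measured TCP pose, the force, the opening and the grip force at its end, in the units of the state.
- arm.observe(): the state, without advancing time (a new reading comes with each control period).
- arm.read_camera(name): name is "scene" or "side" or "wrist"; returns a dict with "img" (420x560x3 uint8, blue, green, red), "range_z" (420x560 float32, m along the optical axis (not along the pixel's ray), 0 where there is no reading), "fx", "fy", "cx", "cy" (pixels), "R" (3x3) and "t" (3): a world point X has camera coordinates R X + t. Camera axes: x right, y down, z forward; pixel columns grow to the right and rows downward; lengths in m; the calibration is good to about 2 mm. A picture is of the moment at which its call begins.
- arm.close_job(): hands the job in; it is judged then, once.
The state is a dict: "time": time; "joint_pos": joint angles; "dq": joint speeds; "joint_torque": joint torques, N m; "tcp_pos": TCP position; "tool_rot": TCP orientation; "force": force on the tool from outside, world axes, zero at the start; "ft_torque": the same for the moment, N m; "finger_gap": finger opening in m; "finger_force": force on a finger pad.
Only numpy, scipy, OpenCV 4.12 (cv2) and the standard library are available. Lean on these libraries where they do the work, as an engineer would, in place of code of your own. Each camera call takes 0.05 s, during which the arm holds its last target. There are 200 camera calls.

## Working session

There is one attempt and no reset: what is moved stays moved. The work goes in short steps, Python scripts to look and compute and a tool call to move; the robot and the scene stay as the last step left them, time stands still between calls to the robot, and variables do not carry over. Pictures are saved under pics/ and viewed, at most 10 in all, crops included, and the job is handed in when it is done.

Besides the shell and the picture viewer there is one more tool, called after "Call:" in YAML: its name, and indented under it one key for each argument. carry_out: Moves the arm, as the interface text tells. Its arguments: {"type":"object","properties":{"fingers":{"type":"array","items":{"type":"number"}},"offset":{"type":"array","items":{"type":"array","items":{"type":"number"}}},"delta_rot":{"type":"array","items":{"type":"array","items":{"type":"number"}}}},"required":["fingers","offset","delta_rot"]}

```bash
mkdir -p pics; python3 - <<'E'
from cell import arm
import cv2,numpy as np
s=arm.observe();print(s['time'],s['tcp_pos'],s['tool_rot'],s['finger_gap'])
for n in("scene","side"):
    c=arm.read_camera(n);np.savez(f'{n}0.npz',**c);cv2.imwrite(f'pics/{n}0.png',c['img']);print(n,c['R'],c['t'],c['fx'])
E
```

```text
0.0 [ 0.15132366 -0.60606113  0.40392613] [-3.11631145e+00 -3.83391428e-01  6.17591337e-04] 0.08797917994752119
scene [[-7.09926965e-01  7.04275056e-01 -5.91766443e-04]
 [ 4.31294581e-01  4.34091216e-01 -7.90917063e-01]
 [-5.56766278e-01 -5.61748576e-01 -6.11923075e-01]] [ 0.31205186 -0.20889792  1.37572637] 523.2600869484958
side [[ 0.85898638 -0.51196607 -0.00575619]
 [-0.34768056 -0.57501838 -0.74058902]
 [ 0.37584654  0.6381572  -0.67193361]] [-0.42739604  0.2794711   0.72742121] 496.11124229123055
```

View pics/scene0.png

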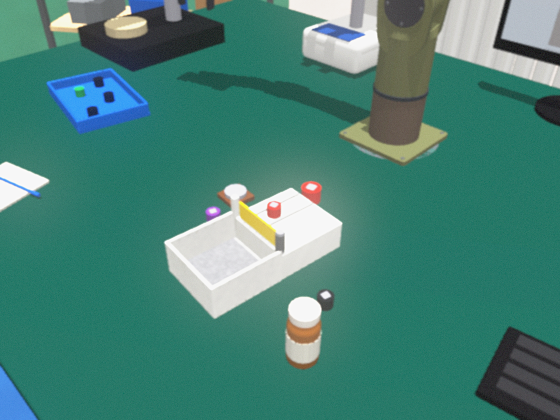

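View pics/side0.png

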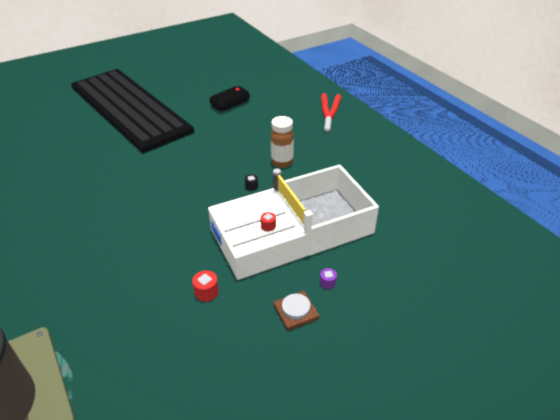

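The scene view shows the box in the centre, with the small red mount on the deck at (274,209). The big red look-alike is at (312,190), purple at (213,213), the jar at (303,333) and the black mount at (326,299). Next I'll measure these from masks.

```bash
cat > h.py <<'E'
import numpy as np,cv2
def cloud(c):
    v,u=np.mgrid[:420,:560];z=c['range_z'];P=np.stack([(u-c['cx'])/c['fx']*z,(v-c['cy'])/c['fy']*z,z],-1)
    return (P-c['t'])@c['R']
def masks(c):
    h=cv2.cvtColor(c['img'],cv2.COLOR_BGR2HSV);H,S,V=[h[...,i].astype(int) for i in range(3)]
    return dict(yellow=(H>20)&(H<35)&(S>150)&(V>120),red=((H<6)|(H>174))&(S>170)&(V>90),purple=(H>130)&(H<160)&(S>100)&(V>60),white=(S<60)&(V>150))
def ray(c,u,v,z):
    d=c['R'].T@np.array([(u-c['cx'])/c['fx'],(v-c['cy'])/c['fy'],1]);o=-c['R'].T@c['t'];return o+d*(z-o[2])/d[2]
E
python3 - <<'E'
from h import *
np.set_printoptions(precision=4,suppress=True)
for n in("scene","side"):
    c=dict(np.load(n+'0.npz'));W=cloud(c);m=masks(c);ok=c['range_z']>0
    print(n)
    for k in('yellow','red','purple'):
        N,L,st,ce=cv2.connectedComponentsWithStats(m[k].astype(np.uint8))
        for i in range(1,N):
            if st[i,4]>25:
                p=W[(L==i)&ok];
                if not len(p):continue
                q=np.percentile(p,[3,50,97],axis=0);print(k,ce[i],st[i],q.ravel())
                if k=='yellow': 
                    print(' rect',cv2.minAreaRect(p[:,:2].astype(np.float32)*1000), cv2.fitLine(p[:,:2].astype(np.float32),cv2.DIST_HUBER,0,.001,.001).ravel())
    w=m['white']&ok
    for a,b in((.056,.064),(.066,.074)):
        s=w&(W[...,2]>a)&(W[...,2]<b);N,L,st,ce=cv2.connectedComponentsWithStats(s.astype(np.uint8))
        for i in range(1,N):
            if st[i,4]>200:
                p=W[L==i];print('white',a,st[i],ce[i],np.median(p,0),cv2.minAreaRect(p[:,:2].astype(np.float32)*1000))
E
```

```text
scene
yellow [252.1599 218.032 ] [240 201  35  34 344] [0.5712 0.0444 0.0698 0.576  0.0788 0.0892 0.5816 0.1295 0.1023]
 rect ((548.7490844726562, 36.94850158691406), (223.75625610351562, 36.736087799072266), 62.841705322265625) [0.1126 0.9936 0.5766 0.0836]
purple [211.957 213.043] [206 207  14  13  93] [ 0.5487 -0.0708  0.0087  0.5689 -0.0524  0.0221  0.5771 -0.041   0.0253]
white 0.056 [ 166  189  176  107 2881] [288.0521 226.4547] [0.4991 0.1262 0.0591] ((578.9788208007812, 95.04716491699219), (151.7997589111328, 297.202392578125), 84.27823638916016)
white 0.056 [171 215 105  37 402] [226.8234 231.1169] [0.5847 0.0226 0.0591] ((612.280029296875, 48.14630889892578), (93.16786193847656, 186.50436401367188), 41.82822799682617)
white 0.066 [165 211 121  80 756] [216.119  254.4153] [0.6833 0.1001 0.0689] ((648.3594970703125, 85.87458038330078), (154.25148010253906, 157.01004028320312), 83.95276641845703)
side
yellow [290.6254 198.6151] [278 177  26  43 291] [0.5661 0.0428 0.0744 0.5713 0.0905 0.0891 0.5767 0.1418 0.1022]
 rect ((571.6932373046875, 93.17086029052734), (107.951210021972
[... 366 characters left out ...]
81 0.0237 0.0286 0.3793 0.0537 0.0358]
purple [327.7039 278.9957] [320 268  17  21 233] [ 0.545  -0.0706  0.0006  0.5543 -0.0637  0.0202  0.5725 -0.045   0.0253]
white 0.056 [287 168  85  39 273] [329.1062 180.9853] [0.7044 0.1515 0.0604] ((694.7144165039062, 117.27970886230469), (87.94734191894531, 176.82174682617188), 36.315914154052734)
white 0.056 [ 208  188  170   71 3953] [259.9798 221.6982] [0.4973 0.0919 0.0598] ((575.9131469726562, 92.90835571289062), (152.25917053222656, 296.045654296875), 83.76033782958984)
white 0.066 [285 164  93  67 589] [336.8302 196.4618] [0.6757 0.0346 0.0694] ((645.5960693359375, 86.42357635498047), (155.1414337158203, 158.4616241455078), 84.14414978027344)
```

```bash
cat >> h.py <<'E'
O=np.array([.5748,.0943]);X=np.array([.9945,-.1045]);Y=np.array([.1045,.9945])
def box(p): d=np.asarray(p)[:2]-O; return np.array([d@X,d@Y])*1000
E
python3 - <<'E'
from h import *
from scipy.optimize import least_squares
from scipy.spatial.transform import Rotation as Ro
from cell import arm
np.set_printoptions(precision=4,suppress=True)
# mount: silhouette column extent (side) gives edges; both cams use steel-square centre + red outline
for n,(u0,v0) in dict(side=(268,223),scene=(274,209)).items():
    c=dict(np.load(n+'0.npz'));h=cv2.cvtColor(c['img'],cv2.COLOR_BGR2HSV)
    m=((h[...,0]<10)|(h[...,0]>170))&(h[...,1]>120);w=np.zeros_like(m);w[v0-14:v0+15,u0-14:u0+15]=1
    pts=np.argwhere(m&w)[:,::-1];x,y,ww,hh=cv2.boundingRect(pts.astype(np.int32))
    print(n,(x,y,ww,hh),box(ray(c,x+ww/2-.5,y+hh/2-.5,.072)))
s=arm.observe();p0=s['tcp_pos'];R0=Ro.from_rotvec(s['tool_rot']);ya=R0.apply([0,1,0]);print(np.degrees(np.arctan2(ya[1],ya[0])))
a=(24-np.degrees(np.arctan2(ya[1],ya[0])))/20;print('deg/row',a,np.radians(a))
T=np.array([.5081,.1053,.30])
def end(d,tr=0):
    p=p0.copy();R=R0;L=[]
    for i in range(20): p=p+R.apply(d);R=R*Ro.from_rotvec([0,0,-np.radians(a)]);L.append(np.hypot(*p[:2]))
    return (p,L) if tr else p
d=least_squares(lambda d:end(d)-T,[.04,0,0]).x;print(d,end(d,1))
E
```

```text
side (261, 213, 15, 18) [-60.8133 -28.109 ]
scene (268, 203, 12, 15) [-56.2421 -24.5632]
-75.96718076031671
deg/row 4.998359038015836 0.08723782241019275
[ 0.0453 -0.0015  0.0052] (array([0.5081, 0.1053, 0.3   ]), [np.float64(0.6248884868349184), np.float64(0.6243916521659841), np.float64(0.6232304465334241), np.float64(0.6214101064614803), np.float64(0.6189388304330053), np.float64(0.6158278017606197), np.float64(0.6120912201693867), np.float64(0.6077463422302385), np.float64(0.6028135307606768), np.float64(0.5973163132352295), np.float64(0.591281449103843), np.float64(0.5847390056778216), np.float64(0.5777224418798848), np.float64(0.5702686986299705), np.float64(0.5624182939062323), np.float64(0.5542154195278809), np.float64(0.5457080353930193), np.float64(0.5369479552068736), np.float64(0.5279909155936963), np.float64(0.5188966178541704)])
```

Call:
carry_out:
  fingers: [1,1,1,1,1,1,1,1,1,1]
  offset:
    - [0.0453,-0.0015,0.0052]
    - [0.0453,-0.0015,0.0052]
    - [0.0453,-0.0015,0.0052]
    - [0.0453,-0.0015,0.0052]
    - [0.0453,-0.0015,0.0052]
    - [0.0453,-0.0015,0.0052]
    - [0.0453,-0.0015,0.0052]
    - [0.0453,-0.0015,0.0052]
    - [0.0453,-0.0015,0.0052]
    - [0.0453,-0.0015,0.0052]
  delta_rot:
    - [0,0,-0.0872]
    - [0,0,-0.0872]
    - [0,0,-0.0872]
    - [0,0,-0.0872]
    - [0,0,-0.0872]
    - [0,0,-0.0872]
    - [0,0,-0.0872]
    - [0,0,-0.0872]
    - [0,0,-0.0872]
    - [0,0,-0.0872]

```text
time: 1.35
tcp_pos: [0.4964, -0.3323, 0.3522]
tool_rot: [-2.662, -1.668, 0.0]
force: [0.7, -1.2, 0.6]
finger_gap: 0.0883
finger_force: 0.0
```

Call:
carry_out:
  fingers: [1,1,1,1,1,1,1,1,1,1]
  offset:
    - [0.0453,-0.0015,0.0052]
    - [0.0453,-0.0015,0.0052]
    - [0.0453,-0.0015,0.0052]
    - [0.0453,-0.0015,0.0052]
    - [0.0453,-0.0015,0.0052]
    - [0.0453,-0.0015,0.0052]
    - [0.0453,-0.0015,0.0052]
    - [0.0453,-0.0015,0.0052]
    - [0.0453,-0.0015,0.0052]
    - [0.0453,-0.0015,0.0052]
  delta_rot:
    - [0,0,-0.0872]
    - [0,0,-0.0872]
    - [0,0,-0.0872]
    - [0,0,-0.0872]
    - [0,0,-0.0872]
    - [0,0,-0.0872]
    - [0,0,-0.0872]
    - [0,0,-0.0872]
    - [0,0,-0.0872]
    - [0,0,-0.0872]

```text
time: 2.6
tcp_pos: [0.5078, 0.1068, 0.3003]
tool_rot: [-1.709, -2.636, -0.0]
force: [0.4, 0.6, 0.0]
finger_gap: 0.0883
finger_force: 0.0
```

```bash
cat >> h.py <<'E'
def st(arm):
    from scipy.spatial.transform import Rotation as Ro
    s=arm.observe();R=Ro.from_rotvec(s['tool_rot']).as_matrix();y=R[:,1]
    print('t',s['time'],'tcp',s['tcp_pos'],'yaw',np.degrees(np.arctan2(y[1],y[0])),'z',R[:,2],'F',s['force'],'gap',s['finger_gap'])
    for sg in(1,-1): print('finger',sg,box(s['tcp_pos']+R[:,2]*.166+y*sg*.0525))
    tcp=box(s['tcp_pos']);print('tcp box',tcp);return s,R
def shift(R,dx,dy,dz): # box shift -> tool offset
    w=np.r_[X*dx+Y*dy,dz];return R.T@w
E
python3 - <<'E'
from h import *
from cell import arm
np.set_printoptions(precision=4,suppress=True)
s,R=st(arm);t=box(s['tcp_pos'])/1000
print('shift',shift(R,-.0675-t[0],.004-t[1],.235-s['tcp_pos'][2]))
print('10mm along box x',shift(R,.01,0,0))
for n in('wrist','side'):
    c=arm.read_camera(n);cv2.imwrite(f'pics/{n}1.png',c['img']);np.savez(n+'1.npz',**c)
E
```

```text
t 2.6 tcp [0.5078 0.1068 0.3003] yaw 24.098823054757922 z [ 0.      0.0002 -1.    ] F [0.4486 0.622  0.0475] gap 0.08832937461179131
finger 1 [-22.5174  31.7889]
finger -1 [-113.3585  -20.8642]
tcp box [-67.9402   5.4255]
shift [-0.0015 -0.0003  0.0653]
10mm along box x [-0.005   0.0087  0.    ]
```

View pics/wrist1.png

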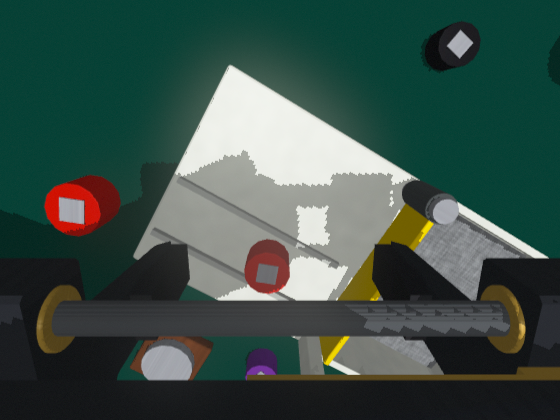

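View pics/side1.png

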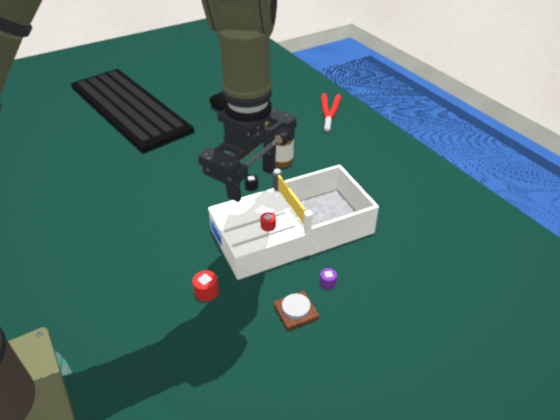

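The wrist view shows the mount at (267,267) between the strips, the flap from (430,200) to (330,360), and a finger on each side of the mount. The side view agrees. Now I'll descend.

Call:
carry_out:
  fingers: [1,1,1,1,1,1,1,1,1,1]
  offset:
    - [-0.0015,0,0.01]
    - [0,0,0.01]
    - [0,0,0.01]
    - [0,0,0.01]
    - [0,0,0.01]
    - [0,0,0.006]
    - [0,0,0.004]
    - [0,0,0]
    - [0,0,0]
    - [0,0,0]
  delta_rot:
    - [0,0,0]
    - [0,0,0]
    - [0,0,0]
    - [0,0,0]
    - [0,0,0]
    - [0,0,0]
    - [0,0,0]
    - [0,0,0]
    - [0,0,0]
    - [0,0,0]

```text
time: 3.95
tcp_pos: [0.5088, 0.1041, 0.241]
tool_rot: [1.712, 2.634, 0.001]
force: [0.4, -0.3, 0.4]
finger_gap: 0.0881
finger_force: 0.0
```

```bash
python3 - <<'E'
from h import *
from cell import arm
np.set_printoptions(precision=4,suppress=True)
s,R=st(arm)
c=arm.read_camera('wrist');np.savez('wrist2.npz',**c)
im=[c['img']]
c=arm.read_camera('side');np.savez('side2.npz',**c)
im.append(cv2.resize(c['img'][130:290,180:400],(560,408)));im[1]=cv2.copyMakeBorder(im[1],0,12,0,0,0)
o=cv2.resize(np.hstack(im),(800,300));cv2.imwrite('pics/two2.png',o)
E
```

```text
t 3.95 tcp [0.5088 0.1041 0.241 ] yaw 23.949225057239055 z [ 0.0006  0.0001 -1.    ] F [ 0.4464 -0.282   0.3671] gap 0.08814398996494403
finger 1 [-21.032   29.0657]
finger -1 [-112.0102  -23.35  ]
tcp box [-66.6107   2.8296]
```

View pics/two2.png

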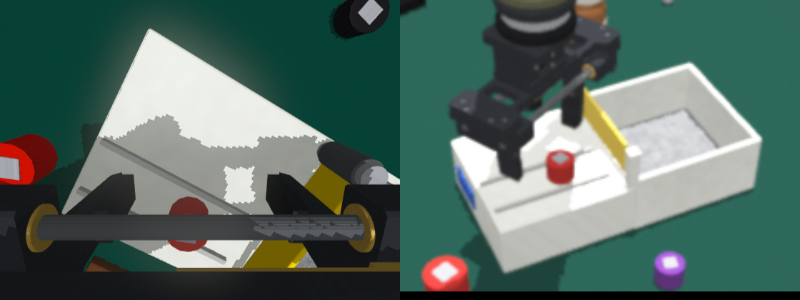

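The B finger stands in the lane behind the mount, and the A finger is in front of the flap to the left of the track. I'll lower a little and go forward slowly.

Call:
carry_out:
  fingers: [1,1,1,1,1,1,1,1,1,1]
  offset:
    - [0,0,0.005]
    - [-0.002,0.0035,0]
    - [-0.002,0.0035,0]
    - [-0.002,0.0035,0]
    - [-0.002,0.0035,0]
    - [-0.002,0.0035,0]
    - [-0.002,0.0035,0]
    - [-0.002,0.0035,0]
    - [-0.002,0.0035,0]
    - [0,0,0]
  delta_rot:
    - [0,0,0]
    - [0,0,0]
    - [0,0,0]
    - [0,0,0]
    - [0,0,0]
    - [0,0,0]
    - [0,0,0]
    - [0,0,0]
    - [0,0,0]
    - [0,0,0]

```text
time: 5.3
tcp_pos: [0.5399, 0.1011, 0.2354]
tool_rot: [-1.709, -2.633, 0.003]
force: [-5.7, 1.3, 0.7]
finger_gap: 0.0883
finger_force: 2.6
```

```bash
python3 - <<'E'
from h import *
from cell import arm
np.set_printoptions(precision=4,suppress=True)
s,R=st(arm);print(shift(R,.01,0,0))
for n in('side','scene'):
    c=arm.read_camera(n);np.savez(n+'3.npz',**c);m=masks(c)
    W=cloud(c);p=W[m['yellow']&(c['range_z']>0)];q=(p[:,:2]-O)@np.c_[X,Y]*1000;k=(abs(q)<130).all(1)&(p[:,2]>.06)
    l=cv2.fitLine(q[k].astype(np.float32),cv2.DIST_HUBER,0,.01,.01).ravel();print(n,'flap',k.sum(),np.arctan2(-l[0]*np.sign(l[1]),abs(l[1])))
im=[cv2.resize(np.load(n+'3.npz')['img'][a:a+120,b:b+160],(400,300)) for n,a,b in(('side',150,200),('scene',160,190))]
cv2.imwrite('pics/three3.png',np.hstack(im))
E
```

```text
t 5.3 tcp [0.5399 0.1011 0.2354] yaw 24.0170834798315 z [-0.0029 -0.0002 -1.    ] F [-5.6642  1.2816  0.6589] gap 0.08834117286613107
finger 1 [ 9.5422 29.3109]
finger -1 [-81.3736 -23.2124]
tcp box [-35.4486   3.1313]
[-0.005   0.0087 -0.    ]
side flap 438 0.5279226
scene flap 829 0.5201977
```

View pics/three3.png

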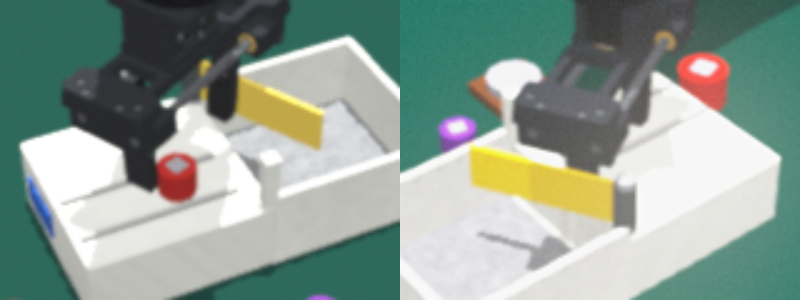

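The flap is at 0.52 rad as predicted, and finger B is just touching the mount in its track. I'll carry on forward.

Call:
carry_out:
  fingers: [1,1,1,1,1,1,1,1,1,1]
  offset:
    - [-0.002,0.0035,0]
    - [-0.002,0.0035,0]
    - [-0.002,0.0035,0]
    - [-0.002,0.0035,0]
    - [-0.002,0.0035,0]
    - [-0.002,0.0035,0]
    - [-0.002,0.0035,0]
    - [-0.002,0.0035,0]
    - [-0.002,0.0035,0]
    - [0,0,0]
  delta_rot:
    - [0,0,0]
    - [0,0,0]
    - [0,0,0]
    - [0,0,0]
    - [0,0,0]
    - [0,0,0]
    - [0,0,0]
    - [0,0,0]
    - [0,0,0]
    - [0,0,0]

```text
time: 6.65
tcp_pos: [0.5757, 0.0952, 0.2348]
tool_rot: [-1.713, -2.631, 0.01]
force: [-5.9, -2.5, -0.4]
finger_gap: 0.0885
finger_force: 2.7
```

```bash
python3 - <<'E'
from h import *
from cell import arm
np.set_printoptions(precision=4,suppress=True)
s,R=st(arm)
for n in('side','scene'):
    c=arm.read_camera(n);np.savez(n+'4.npz',**c);m=masks(c)
    W=cloud(c);p=W[m['yellow']&(c['range_z']>0)];q=(p[:,:2]-O)@np.c_[X,Y]*1000;k=(abs(q)<130).all(1)&(p[:,2]>.06)
    l=cv2.fitLine(q[k].astype(np.float32),cv2.DIST_HUBER,0,.01,.01).ravel();print(n,'flap',k.sum(),np.arctan2(-l[0]*np.sign(l[1]),abs(l[1])))
im=[cv2.resize(np.load(n+'4.npz')['img'][a:a+120,b:b+160],(400,300)) for n,a,b in(('side',150,200),('scene',160,190))]
cv2.imwrite('pics/four4.png',np.hstack(im))
E
```

```text
t 6.65 tcp [0.5757 0.0952 0.2348] yaw 23.865548573417243 z [-0.0053 -0.0044 -1.    ] F [-5.8667 -2.4568 -0.4444] gap 0.08850936578264454
finger 1 [45.4863 26.3452]
finger -1 [-45.5664 -25.9365]
tcp box [0.7532 1.0246]
side flap 378 1.1012245
scene flap 981 1.0950749
```

View pics/four4.png

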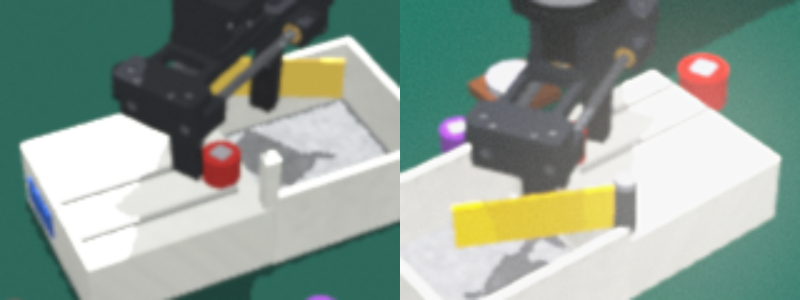

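The flap is at 1.10 rad, well clear of the mount, which stands at the end of its track. I'll push it over the edge with a small correction to the left.

Call:
carry_out:
  fingers: [1,1,1,1,1,1,1,1,1,1]
  offset:
    - [-0.001,0.004,0]
    - [-0.001,0.004,0]
    - [-0.002,0.0035,0]
    - [-0.002,0.0035,0]
    - [-0.002,0.0035,0]
    - [-0.002,0.0035,0]
    - [-0.002,0.0035,0]
    - [-0.002,0.0035,0]
    - [-0.002,0.0035,0]
    - [-0.002,0.0035,0]
  delta_rot:
    - [0,0,0]
    - [0,0,0]
    - [0,0,0]
    - [0,0,0]
    - [0,0,0]
    - [0,0,0]
    - [0,0,0]
    - [0,0,0]
    - [0,0,0]
    - [0,0,0]

```text
time: 8.0
tcp_pos: [0.6174, 0.0947, 0.2355]
tool_rot: [1.713, 2.633, -0.002]
force: [-3.4, -2.8, 0.4]
finger_gap: 0.0881
finger_force: 1.8
```

```bash
python3 - <<'E'
from h import *
from cell import arm
np.set_printoptions(precision=4,suppress=True)
s,R=st(arm)
for n in('side','scene'):
    c=arm.read_camera(n);np.savez(n+'5.npz',**c)
im=[cv2.resize(np.load(n+'5.npz')['img'][a:a+120,b:b+160],(400,300)) for n,a,b in(('side',150,220),('scene',180,160))]
cv2.imwrite('pics/five5.png',np.hstack(im))
E
```

```text
t 8.0 tcp [0.6174 0.0947 0.2355] yaw 23.914085981158394 z [-0.0005 -0.0011 -1.    ] F [-3.3933 -2.7896  0.384 ] gap 0.08812430488836073
finger 1 [87.7205 30.8543]
finger -1 [ -3.2898 -21.5057]
tcp box [42.2829  4.8576]
```

View pics/five5.png

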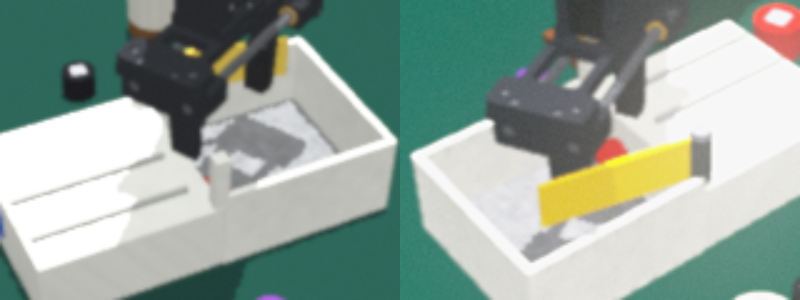

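The mount has gone over the deck edge; red shows at (607,150) in the scene half and at (208,183) in the side half. I'll push a bit further and let it settle.

Call:
carry_out:
  fingers: [1,1,1,1,1,1,1,1,1,1]
  offset:
    - [-0.002,0.0035,0]
    - [-0.002,0.0035,0]
    - [0,0,0]
    - [0,0,0]
    - [0,0,0]
    - [0,0,0]
    - [0,0,0]
    - [0,0,0]
    - [0,0,0]
    - [0,0,0]
  delta_rot:
    - [0,0,0]
    - [0,0,0]
    - [0,0,0]
    - [0,0,0]
    - [0,0,0]
    - [0,0,0]
    - [0,0,0]
    - [0,0,0]
    - [0,0,0]
    - [0,0,0]

```text
time: 9.35
tcp_pos: [0.6254, 0.0944, 0.2358]
tool_rot: [1.712, 2.633, 0.001]
force: [0.7, -4.2, -0.7]
finger_gap: 0.088
finger_force: 1.7
```

```bash
cat > red.py <<'E'
from h import *
from cell import arm
np.set_printoptions(precision=4,suppress=True)
s,R=st(arm)
for n in('side','scene'):
    c=arm.read_camera(n);np.savez(n+'6.npz',**c)
    h=cv2.cvtColor(c['img'],cv2.COLOR_BGR2HSV);m=((h[...,0]<6)|(h[...,0]>174))&(h[...,1]>140)&(h[...,2]>60)&(c['range_z']>0)
    W=cloud(c);p=W[m];q=np.c_[(p[:,:2]-O)@np.c_[X,Y],p[:,2]]*1000
    k=(q[:,0]>-150)&(q[:,0]<150)&(abs(q[:,1])<75);print(n,k.sum(),np.percentile(q[k],[5,50,95],axis=0) if k.any() else '')
E
python3 red.py
```

```text
t 9.35 tcp [0.6254 0.0944 0.2358] yaw 23.934722929212654 z [ 0.0008 -0.0001 -1.    ] F [ 0.7288 -4.1704 -0.6821] gap 0.08797271602564984
finger 1 [95.9856 31.5801]
finger -1 [  4.9941 -20.8126]
tcp box [50.3588  5.3817]
side 1 [[ 79.9874 -11.0829 285.4432]
 [ 79.9874 -11.0829 285.4432]
 [ 79.9874 -11.0829 285.4432]]
scene 72 [[  8.6939 -30.0787  35.2006]
 [ 18.5959 -23.206   37.5613]
 [ 28.7866 -16.8382  40.0265]]
```

The mount lies on the bin floor with its top about 37 mm above the bench. I'll retreat so that the flap closes behind the fingers, then rise.

Call:
carry_out:
  fingers: [1,1,1,1,1,1,1,1,1,1]
  offset:
    - [0.006,-0.0104,0]
    - [0.006,-0.0104,0]
    - [0.006,-0.0104,0]
    - [0.006,-0.0104,0]
    - [0.006,-0.0104,0]
    - [0.006,-0.0104,0]
    - [0.006,-0.0104,0]
    - [0.006,-0.0104,0]
    - [0.006,-0.0104,0]
    - [0.006,-0.0104,0]
  delta_rot:
    - [0,0,0]
    - [0,0,0]
    - [0,0,0]
    - [0,0,0]
    - [0,0,0]
    - [0,0,0]
    - [0,0,0]
    - [0,0,0]
    - [0,0,0]
    - [0,0,0]

```text
time: 10.7
tcp_pos: [0.5054, 0.1088, 0.236]
tool_rot: [-1.709, -2.636, -0.006]
force: [1.1, -0.7, 0.8]
finger_gap: 0.0882
finger_force: 0.0
```

Call:
carry_out:
  fingers: [1,1,1,1,1,1,1,1,1,1]
  offset:
    - [0.002,-0.0035,0]
    - [0,0,-0.01]
    - [0,0,-0.02]
    - [0,0,-0.02]
    - [0,0,-0.02]
    - [0,0,-0.02]
    - [0,0,-0.02]
    - [0,0,0]
    - [0,0,0]
    - [0,0,0]
  delta_rot:
    - [0,0,0]
    - [0,0,0]
    - [0,0,0]
    - [0,0,0]
    - [0,0,0]
    - [0,0,0]
    - [0,0,0]
    - [0,0,0]
    - [0,0,0]
    - [0,0,0]

```text
time: 11.95
tcp_pos: [0.5016, 0.1074, 0.345]
tool_rot: [-1.712, -2.633, 0.002]
force: [-1.0, 0.5, 0.8]
finger_gap: 0.0883
finger_force: 0.0
```

```bash
python3 red.py; python3 - <<'E'
from h import *
for n in('side','scene'):
    c=dict(np.load(n+'6.npz'));m=masks(c)
    W=cloud(c);p=W[m['yellow']&(c['range_z']>0)];q=(p[:,:2]-O)@np.c_[X,Y]*1000;k=(abs(q)<130).all(1)&(p[:,2]>.06)
    l=cv2.fitLine(q[k].astype(np.float32),cv2.DIST_HUBER,0,.01,.01).ravel();print(n,'flap',k.sum(),np.arctan2(-l[0]*np.sign(l[1]),abs(l[1])))
im=[cv2.resize(np.load(n+'6.npz')['img'][a:a+120,b:b+160],(400,300)) for n,a,b in(('side',150,220),('scene',180,160))]
cv2.imwrite('pics/six6.png',np.hstack(im))
E
```

```text
t 11.95 tcp [0.5016 0.1074 0.345 ] yaw 23.953851051696205 z [-0.0012 -0.0004 -1.    ] F [-0.9702  0.5198  0.7712] gap 0.088334888558365
finger 1 [-28.8837  31.4903]
finger -1 [-119.8576  -20.9328]
tcp box [-74.1768   5.3699]
side 0 
scene 150 [[  9.0857 -30.2217  24.6656]
 [ 20.0953 -17.5244  35.3002]
 [ 29.6655 -11.0546  39.6926]]
side flap 285 -0.00015087525
scene flap 479 -0.007913903
```

View pics/six6.png

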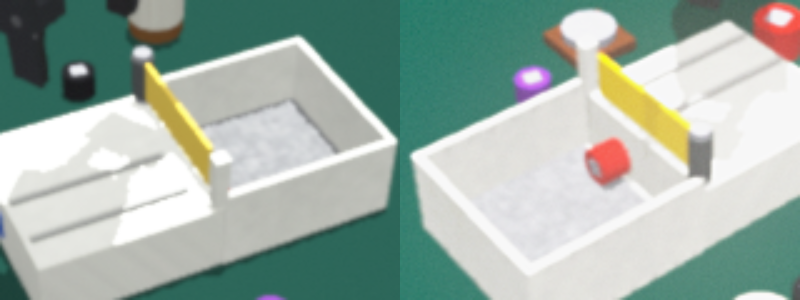

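The flap is closed (0.00 rad), the mount lies on its side in the bin, and the gripper is clear of everything. I'm handing in.

```bash
python3 -c "
from cell import arm
print(arm.close_job())"
```

```text
the job is handed in; nothing more can be done
None
```

The red mount is filed in the return box: it lies in the bin, the flap closed behind it (about 0 rad by the cameras), and I handed the job in at about 12 s; no verdict was returned.

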